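Lid the tea mill and hold its sprung dial at the third click

TASK

The bench tea mill on the counter is loaded with broken tea cake: set its loose lid down on the open grinding chamber so that it sits fully home, without dropping it, and let go of it. Only then turn the mill's spring-return dial clockwise from off, past the first and second clicks to the third (full speed), and finish while still holding it there with the gripper, because it springs back to off when let go. Leave the tea tin, the wrapped tea cake and the cup where they stand.

Things in the scene. Friction and masses are not known exactly. Their poses are not given: they have to be found in the camera images.
- mill: Bench tea mill, a fixed grey machine 285 mm long (x, front to back) and 190 mm wide (y). Origin: centre of its underside, on the counter; x points from the dial end to the chamber end, y left, z up. Front half: console with an aluminium top 110 mm above the counter, carrying the dial. Behind it, on the low rear base (54 mm high), the open steel grinding chamber. Mains lead behind.
- mill_mouth (a point): Centre of the rim of the mill's grinding chamber, an upright round open steel pot, outside diameter 116 mm, bore 108 mm. The rim is level, 125 mm above the counter, 15 mm above the console's top. Axes as the mill's. The dial's axis lies at x = -155 mm, y = 0 from here.
- lid: The chamber's loose lid, 0.22 to 0.4 kg, lying right way up on the counter at the start: steel disc 122 mm in diameter, 5 mm thick; under it a grey plug, 101 mm in diameter, 9 mm deep, its foot tapering to 92 mm, that drops into the bore; on top an upright round black knob, 30 mm in diameter, on a thin neck. Origin: centre of the plug's underside, z up along the lid's axis.
- lid_knob (a point): Centre of the lid's knob, on the lid's axis, 36 mm above the plug's underside. The 30 mm thick gripping part reaches from 17 mm below to 17 mm above this point; the disc's top is 22 mm below it. With the lid fully home this point is 27 mm above the mill's rim.
- lid_seat (a point): Centre of the underside of the lid's disc, 9 mm above the plug's underside, 27 mm below the knob's centre. This face comes to rest on the chamber's rim (this point on point mill_mouth). z up along the lid's axis.
- dial_grip (a point): Black dial on the console, vertical axis: disc 54 mm in diameter, 8 mm high, with a grip bar across it, 48 mm long, 14 mm wide, its top 36 mm above the console. This point: on the axis, 26 mm above the console. x runs along the bar to its white pointer line and turns with the dial, z up. At off the pointer stands 0.654 rad counterclockwise (from above) of the mill's x; pips mark the clicks.
- dial (a joint): Turn of the dial in rad, clockwise seen from above: 0 = off, first click at 0.436, second at 0.873, third at 1.309 (25 degrees each), firm stop at 1.36. A return spring (0.045 N m at off, 0.125 N m at the third click, up to 0.17 N m between clicks) takes it back to off whenever it is let go, from every click.
- tin: Black round tea tin with a pale label, 74 mm in diameter, 103 mm high, standing upright; origin at the centre of its underside. To be left alone. Lid and tin stand on opposite sides of the mill, either way round.
- cake: Round tea cake in pale paper wrap, 194 mm in diameter, 27 mm high, lying flat; origin at the centre of its underside. To be left alone.
- cup: Small white porcelain cup, 68 mm in diameter, 42 mm high; origin at the centre of its underside. To be left alone.
Things that resemble listed ones, but are neither listed nor needed, are in the scene too. Several things look just like the lid: the one meant starts farthest to the robot's left.

How it is judged (in metres and radians):
On the way, in this order (a step that is already met when the one before it is completed fails the run):
1. the lid sits home on the chamber and is let go (horizontal distance between lid_seat and mill_mouth below 0.006 m and z of lid_seat in the frame of mill_mouth between -0.004 and 0.003 m and angle between lid_seat's own z axis and vertical below 0.05 rad and contact force between the fingers and lid below 0.1 N), for 0.2 s.
2. the dial is turned to the third click by the gripper (value of joint dial above 1.2 rad and contact force between the fingers and dial above 0.5 N), for 0.3 s.
At the end, for the whole second after the job is handed in: Lid home on the chamber (centred within 6 mm, disc within 3 mm of the rim, level within 0.05 rad), not touched by the gripper; dial beyond 1.2 rad, held by the gripper's fingers (over 0.5 N) and by nothing else; tin, cake and cup within 30 mm of where they stood (all of step 1 and all of step 2 and contact force between dial and lid below 0.1 N and contact force between dial and tin below 0.1 N and contact force between dial and cup below 0.1 N and contact force between dial and cake below 0.1 N and distance of each of tin, cake, cup from where it was at the start of the episode below 0.03 m); the arm keeps its last pose, push and grip.
It fails at once if the dial is turned from off while the lid is not home on the chamber (value of joint dial above 0.25 rad and not (horizontal distance between lid_seat and mill_mouth below 0.006 m and z of lid_seat in the frame of mill_mouth between -0.004 and 0.003 m and angle between lid_seat's own z axis and vertical below 0.05 rad)).
It fails at once if the lid is dropped (falls freely from more than 15 mm above its seat) (z of lid_seat in the frame of mill_mouth above 0.015 m and contact force between lid and anything else below 0.001 N).
It fails at once if tin, cake or cup is pushed away or knocked over (not (distance of each of tin, cake, cup from where it was at the start of the episode below 0.03 m and angle between each of tin, cup's own z axis and vertical below 0.5 rad)).
It also fails if it takes over 51 s, if anything falls off the work surface, if the arm or the gripper's body presses on something with over 40 N, if the wrist force passes 120 N, or if a joint passes its speed limit or range.

ROBOT

A 7-joint arm with a two-finger parallel gripper is mounted at the origin on the work surface. World frame = base frame: x ahead of the robot, y to its left, z up, the work surface at z = 0. Lengths are in m, angles in degrees, forces in N, time in s.
With the tool pointing down it reaches from about 0.4 to 0.875 m from the base axis. Payload 19.3 kg.
Tool frame: the origin (TCP) lies on the centre line of the jaws, within the pads' length; the fingertips stand 22 mm ahead of it and the grasp point (between the pads) lies 3 mm ahead of it; z points along the fingers, y is the line along which they close (so a half turn about z gives the same grasp; the last joint's range is limited). The gripper opens to 85 mm and grips with 20 to 120 N. Pads are 22 mm wide; open, the fingers measure 114 mm over their backs; the gripper's body (76 mm by 85 mm) begins 54 mm behind the grasp point. The pads swing forward as they close: fully open they stand 13 mm farther back than shut.
Start: joints at [69.374, 29.874, -2.08, 91.645, 1.215, 58.505, -6.463], TCP at [0.179, -0.599, 0.253] pointing down, gripper open.
Joint ranges: [-166.77, 166.77], [-17.47, 122.26], [-85.68, 81.53], [9.62, 139.38], [-72.42, 252.41], [9.2, 110.78], [-144.41, 144.41]. Speed limits (degrees/s): [108.29, 108.29, 136.94, 136.94, 172.46, 172.46, 172.46].

INTERFACE

Orientations are given as [roll, pitch, yaw] about the fixed x, y, z axes, in that order (R = Rz(yaw) Ry(pitch) Rx(roll)).
In Python, from workcell import robot gives the robot as it stands. The module is installed in compiled form; this text tells all that it offers.
- The arm moves only by the tool send_rows, never from a script. Its argument "rows" is a list of rows, each an object with "fingers": the opening, from 0 (shut) to 1 (fully open); "linear": the shift along the tool's x, y, z in m, a list of three; "turn": the turn, a rotation vector about the tool's x, y, z in rad, a list of three. A call has 1 to 20 rows; each row shifts and turns the commanded pose from where the row before left it, along the tool's axes as they then stand; what a row does not reach is not made up. A row lasts 1/12 s, in which the tool goes at most 41.7 mm and 7.16 degrees, less where a joint would pass 70% of its speed; a pose out of reach is approached as far as the arm can. A call with a gripper value outside its range is refused whole. The fingers move at their own pace and stop on an object; "grip_force" is the grip in N (left out, the last holds). Time passes only in rows, so rows that do not move let the fingers close. It gives the time, the measured TCP pose, the force, the opening and the grip force at its end, in the units of the state.
- robot.get_state(): the state, without advancing time (a new reading comes with each control period).
- robot.capture(name): name is "scene" or "side" or "wrist"; returns (picture, depth): 480x640x3 uint8, red, green, blue; 480x640 float32, m along the optical axis (not along the pixel's ray), 0 where there is no reading.
- robot.get_calibration(name): a dict with "mtx" (3x3 intrinsics, pixels), "R" (3x3) and "t" (3): a world point X has camera coordinates R X + t; the wrist camera has in their place "T_tool_cam" (4x4, takes a point from camera to tool coordinates, whose origin is the TCP and whose axes are the flange's). Camera axes: x right, y down, z forward; pixel columns grow to the right and rows downward; lengths in m; the calibration is good to about 2 mm. A picture is of the moment at which its call begins: read the wrist's pose just before it. get_calibration takes no time and is no camera call.
- robot.hand_in(): hands the job in; it is judged then, once.
The state is a dict: "time": time; "joints": joint angles; "dq": joint speeds; "joint_efforts": joint torques, N m; "tool_pos": TCP position; "eef_rot": TCP orientation; "force": force on the tool from outside, world axes, zero at the start; "moment": the same for the moment, N m; "width": opening from 0.0 (shut) to 1.0 (fully open); "grasp_force": force on a finger pad.
Only numpy, scipy, OpenCV 4.12 (cv2) and the standard library are available. Lean on these libraries where they do the work, as an engineer would, in place of code of your own. Each camera call takes 0.05 s, during which the arm holds its last target. There are 200 camera calls.

## Working session

There is one attempt and no reset: what is moved stays moved. The work goes in short steps, Python scripts to look and compute and a tool call to move; the robot and the scene stay as the last step left them, time stands still between calls to the robot, and variables do not carry over. Pictures are saved under pics/ and viewed, at most 10 in all, crops included, and the job is handed in when it is done.

Besides the shell and the picture viewer there is one more tool, called after "Emit:" as name([rows], argument=value, ...), one row to a line, values as JSON. send_rows: Moves the arm, as the interface text tells. Its arguments: {"type":"object","properties":{"rows":{"type":"array","items":{"type":"object","properties":{"fingers":{"type":"number"},"linear":{"type":"array","items":{"type":"number"}},"turn":{"type":"array","items":{"type":"number"}}}}},"grip_force":{"type":"number"}},"required":["rows"]}

```bash
mkdir -p pics
cat > h.py <<'E'
import numpy as np, cv2
from workcell import robot
def snap(n,tag):
    s=robot.get_state(); p,d=robot.capture(n)
    cv2.imwrite(f'pics/{tag}.png',p[:,:,::-1]); np.savez(f'pics/{tag}.npz',p=p,d=d,pos=s['tool_pos'],rot=s['eef_rot'])
    return s,p,d
def cloud(n,d):
    c=robot.get_calibration(n); K=np.array(c['mtx']); v,u=np.mgrid[:480,:640]
    X=np.stack([(u-K[0,2])/K[0,0]*d,(v-K[1,2])/K[1,1]*d,d],-1)
    W=(X-np.array(c['t']).ravel())@np.array(c['R']); W[d<=0]=np.nan
    return W
E
python3 - <<'E'
from h import *
s,p,d=snap('scene','scene0'); q,p2,d2=snap('side','side0')
print(s); 
for n in('scene','side'):
    c=robot.get_calibration(n); print(n,-np.array(c['R']).T@np.array(c['t']).ravel(), np.array(c['R'])[2])
print(robot.get_calibration('wrist'))
E
```

```text
{'time': 0.0, 'joints': array([69.372326  , 29.90936812, -2.08041195, 91.67314263,  1.21696499,
       58.50511234, -6.46347406]), 'dq': array([ 0.03581438,  0.09518275, -0.10752927,  0.02595078, -0.02213727,
       -0.02891765,  0.04205373]), 'joint_efforts': array([-1.01390360e-03, -9.27121997e+01,  1.97988108e+00, -3.69935668e+01,
        1.78293453e-02,  8.07854638e-03,  1.20209046e-05]), 'tool_pos': array([ 0.17847051, -0.59865208,  0.25272762]), 'eef_rot': array([-1.79934859e+02,  7.13556318e-03,  1.66047598e+01]), 'force': array([-0.75784753,  0.08695325,  0.02314379]), 'moment': array([-0.02794842,  0.02428808,  0.00369845]), 'grasp_force': 0.0, 'width': 1.0003361677676599}
scene [1.42441105 0.37535175 0.82011756] [-0.74246041 -0.36569715 -0.56126476]
side [0.41017265 0.83958404 1.05860812] [ 0.04515896 -0.6908049  -0.72162959]
{'mtx': array([[332.23475601,   0.        , 317.38984436],
       [  0.        , 332.23475601, 234.42066042],
       [  0.        ,   0.        ,   1.        ]]), 'T_tool_cam': array([[-4.58579555e-04, -9.57497655e-01, -2.88440688e-01,
         7.26951572e-02],
       [ 9.99999369e-01, -1.43262723e-04, -1.11428643e-03,
        -3.01957867e-04],
       [ 1.02560384e-03, -2.88441017e-01,  9.57497116e-01,
        -1.20253680e-01],
       [ 0.00000000e+00,  0.00000000e+00,  0.00000000e+00,
         1.00000000e+00]])}
```

View pics/scene0.png

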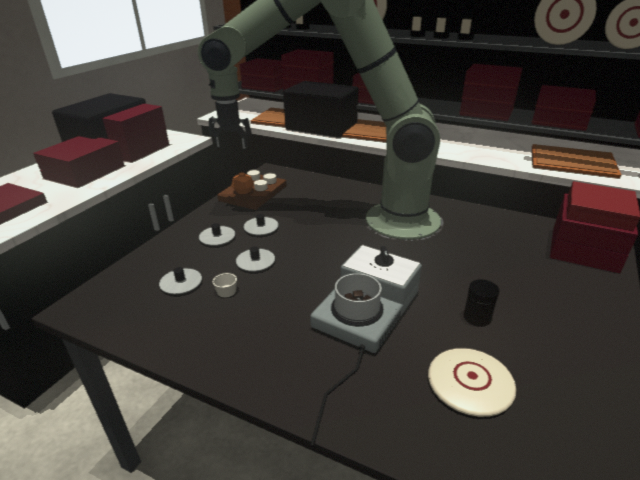

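View pics/side0.png

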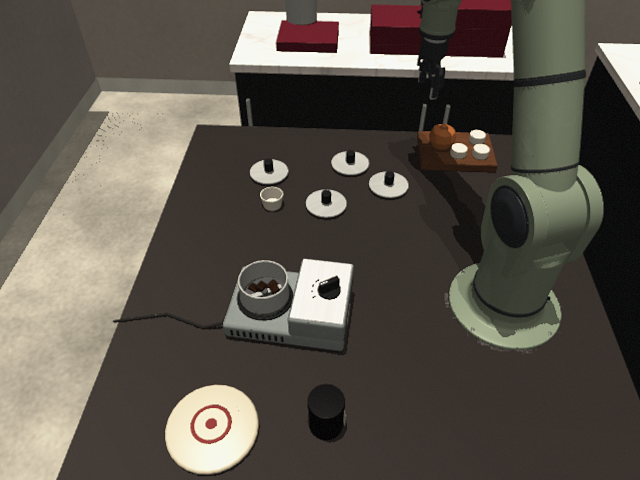

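The scene view shows the mill with its chamber at (358,300) and dial at (384,260). The tin is at (481,303), the cake at (472,381) and the cup at (225,285). Four lids lie on the robot's right. In the side view they're at (269,171), (350,162), (389,184) and (326,203), and the last has the largest y, so it should be the target. I'll measure it from depth.

```bash
cat >> h.py <<'E'
from scipy.optimize import least_squares
def circ(P,r=None):
    P=P[:,:2]; c=P.mean(0)
    f=(lambda q:np.hypot(*(P-q[:2]).T)-(r or q[2]))
    x0=[*c,0.05] if r is None else list(c)
    o=least_squares(f,x0,loss='soft_l1',f_scale=.002); return o.x,np.sqrt((o.fun**2).mean())
E
python3 - <<'E'
from h import *
lidpix={'side':[(269,171),(350,162),(389,184),(326,203)],'scene':[(180,281),(217,236),(261,226),(255,260)]}
rim={'side':(263,285),'scene':(358,300)}; dial={'side':(329,288),'scene':(384,260)}
for n in('scene','side'):
    z=np.load(f'pics/{n}0.npz'); W=cloud(n,z['d'])
    def box(u,v,a,b): return W[v-b:v+b,u-a:u+a].reshape(-1,3)
    for (u,v) in lidpix[n]:
        P=box(u,v,28,26); k=P[(P[:,2]>.03)&(P[:,2]<.06)]; P=P[(P[:,2]>.008)&(P[:,2]<.02)]
        print(n,'lid',(u,v),'mid',(np.nanmax(P,0)+np.nanmin(P,0))/2,np.nanmax(P,0)-np.nanmin(P,0),'z',np.nanmedian(P[:,2]),'knob',k.mean(0),len(k),len(P))
    u,v=rim[n]; P=box(u,v,45,45); print(n,'rim zs',np.histogram(P[:,2],np.arange(.1,.15,.005)))
    P=P[(P[:,2]>.119)&(P[:,2]<.131)]; 
    m=(P.max(0)+P.min(0))/2; P=P[np.hypot(*(P-m)[:,:2].T)<.065]; print(' rim',circ(P),P.shape,(P.max(0)+P.min(0))/2,np.ptp(P,0))
    u,v=dial[n]; P=box(u,v,30,30); B=P[(P[:,2]>.139)&(P[:,2]<.152)]; 
    if len(B):print(' bar top',B.mean(0),len(B),B[:,2].max()); 
    if len(B)>3:
        e=np.linalg.svd((B-B.mean(0))[:,:2],full_matrices=False)[2][0]; print('ang',np.degrees(np.arctan2(e[1],e[0])))
    T=box(u,v,50,50);T=T[(T[:,2]>.106)&(T[:,2]<.114)]
    r=cv2.minAreaRect((T[:,:2]*1000).astype(np.float32)); print(' console',r)
    for nm,(a,b) in {'cup':{'side':(272,198),'scene':(225,285)}[n],'tin':{'side':(326,410),'scene':(481,303)}[n],'cake':{'side':(211,425),'scene':(472,381)}[n]}.items():
        P=box(a,b,15,15);P=P[P[:,2]>.015];print(nm,(P.max(0)+P.min(0))/2,P[:,2].max())
    I=cv2.resize(z['p'][rim[n][1]-60:rim[n][1]+60,rim[n][0]-60:rim[n][0]+100,::-1],(640,480),interpolation=cv2.INTER_CUBIC); cv2.imwrite(f'pics/{n}_crop.png',I)
E
```

```text
scene lid (180, 281) mid [ 0.65421304 -0.47748347  0.01380645] [0.12382166 0.12583979 0.01143644] z 0.013093281950609756 knob [ 0.65793674 -0.47149401  0.04548389] 105 706
scene lid (217, 236) mid [ 0.40508644 -0.47997639  0.01334055] [0.19132137 0.23438269 0.01043561] z 0.012921542575604687 knob [ 0.40187586 -0.53182588  0.04472827] 75 524
scene lid (261, 226) mid [ 0.27354406 -0.47598902  0.0139941 ] [0.34742696 0.31310292 0.01177498] z 0.012761632624221985 knob [ 0.34351709 -0.40118274  0.04611713] 120 553
scene lid (255, 260) mid [ 0.46248317 -0.39054375  0.01397736] [0.27993386 0.23239304 0.0118123 ] z 0.01274443131329599 knob [ 0.52317045 -0.32818495  0.04156292] 151 665
scene rim zs (array([ 231, 1001,  408,  230,  213,   24,   11,   10,    7]), array([0.1  , 0.105, 0.11 , 0.115, 0.12 , 0.125, 0.13 , 0.135, 0.14 ,
       0.145]))
 rim (array([0.59076954, 0.06194909, 0.05503072]), np.float64(0.001824225791722906)) (102, 3) [0.55544483 0.06200927 0.12281615] [0.04393303 0.10793576 0.00720547]
 bar top [0.43932494 0.07683328 0.143987  ] 61 0.14838962978451897
ang 34.5971965637803
[... 970 characters left out ...]
0
side rim zs (array([184, 549, 553, 119, 230,  80,   0,   0,   0]), array([0.1  , 0.105, 0.11 , 0.115, 0.12 , 0.125, 0.13 , 0.135, 0.14 ,
       0.145]))
 rim (array([0.58978593, 0.06108381, 0.05565147]), np.float64(0.0018664272091792643)) (331, 3) [0.58971388 0.06015242 0.12421211] [0.11489922 0.11866633 0.01024737]
 bar top [0.43589488 0.07663293 0.14488364] 132 0.1490790919559598
ang 33.123481413389044
 console ((474.5719299316406, 72.90972137451172), (191.0226593017578, 172.4548797607422), 85.45418548583984)
cup [ 0.62501865 -0.3342671   0.03092729] 0.04666693322137409
tin [0.42725616 0.35632767 0.07354061] 0.10772387809334474
cake [0.66174907 0.37321619 0.02696024] 0.033189788514323894
```

View pics/side_crop.png

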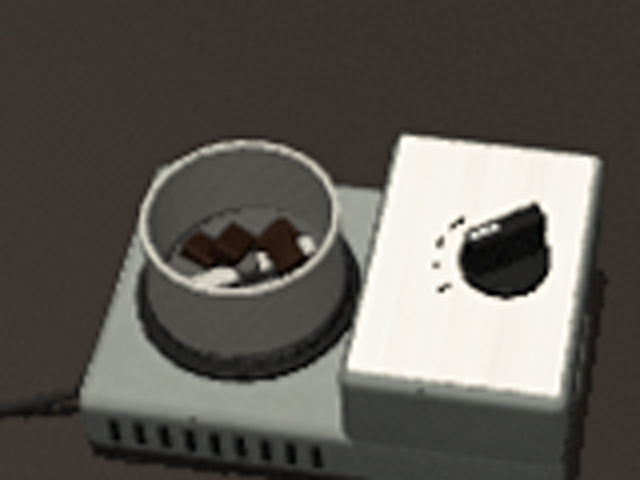

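Emit:
send_rows([
  {"fingers": 1,"linear": [0.029,-0.0144,0.004],"turn": [0,0,0]},
  {"fingers": 1,"linear": [0.029,-0.0144,0.004],"turn": [0,0,0]},
  {"fingers": 1,"linear": [0.029,-0.0144,0.004],"turn": [0,0,0]},
  {"fingers": 1,"linear": [0.029,-0.0144,0.004],"turn": [0,0,0]},
  {"fingers": 1,"linear": [0.029,-0.0144,0.004],"turn": [0,0,0]},
  {"fingers": 1,"linear": [0.029,-0.0144,0.004],"turn": [0,0,0]},
  {"fingers": 1,"linear": [0.029,-0.0144,0.004],"turn": [0,0,0]},
  {"fingers": 1,"linear": [0.029,-0.0144,0.004],"turn": [0,0,0]},
  {"fingers": 1,"linear": [0.029,-0.0144,0.004],"turn": [0,0,0]},
  {"fingers": 1,"linear": [0.029,-0.0144,0.004],"turn": [0,0,0]},
  {"fingers": 1,"linear": [0.029,-0.0144,0.004],"turn": [0,0,0]},
  {"fingers": 1,"linear": [0.029,-0.0144,0.004],"turn": [0,0,0]},
  {"fingers": 1,"linear": [0,0,0],"turn": [0,0,0]},
  {"fingers": 1,"linear": [0,0,0],"turn": [0,0,0]},
])

```text
time: 1.27
tool_pos: [0.4637, -0.3323, 0.2048]
eef_rot: [-179.9, 0.0, 16.8]
force: [-0.8, -0.5, -0.3]
width: 0.996
grasp_force: 0.0
```

```bash
cat >> h.py <<'E'
from scipy.spatial.transform import Rotation as Ro
def wcloud(s,d):
    c=robot.get_calibration('wrist'); K=np.array(c['mtx']); v,u=np.mgrid[:480,:640]
    X=np.stack([(u-K[0,2])/K[0,0]*d,(v-K[1,2])/K[1,1]*d,d],-1); T=np.array(c['T_tool_cam'])
    R=Ro.from_euler('xyz',s['eef_rot'],degrees=True).as_matrix()
    W=(X@T[:3,:3].T+T[:3,3])@R.T+s['tool_pos']; W[d<=0]=np.nan; return W
def totool(s,dw):
    return Ro.from_euler('xyz',s['eef_rot'],degrees=True).as_matrix().T@np.array(dw)
E
python3 - <<'E'
from h import *
s,p,d=snap('wrist','w1'); print(s['time'],s['tool_pos'],s['eef_rot'],s['joints'])
W=wcloud(s,d).reshape(-1,3)
near=np.hypot(W[:,0]-.464,W[:,1]+.333)<.085
D=W[near&(W[:,2]>.009)&(W[:,2]<.019)]; k=W[near&(W[:,2]>.045)&(W[:,2]<.06)&(np.hypot(W[:,0]-.464,W[:,1]+.333)<.04)]
print('disc',circ(D),(D.max(0)+D.min(0))/2,np.ptp(D,0),np.median(D[:,2]),'knob top',(k.max(0)+k.min(0))/2,k.mean(0),np.ptp(k,0),len(k))
h=cv2.convexHull((D[:,:2]*1000).astype(np.float32)).reshape(-1,2)/1000
print('hull',circ(h))
E
```

```text
1.2667 [ 0.46367921 -0.33230161  0.20477293] [-1.79940724e+02  1.64374792e-02  1.67881351e+01] [ 34.11101577  28.28012089  -6.11043111 102.60454079   3.77105637
  49.36658897 -46.94705657]
disc (array([ 0.4624707 , -0.33931945,  0.04467294]), np.float64(0.011979226571074473)) [ 0.46312712 -0.33876648  0.01346163] [0.12150195 0.12105422 0.00665285] 0.01366838983056573 knob top [ 0.46364352 -0.33907866  0.05002865] [ 0.46443188 -0.33858533  0.05223683] [0.02879915 0.02961388 0.01000873] 921
hull (array([ 0.4631469 , -0.33897775,  0.06063244]), np.float64(0.00014101526025124731))
```

View pics/w1.png

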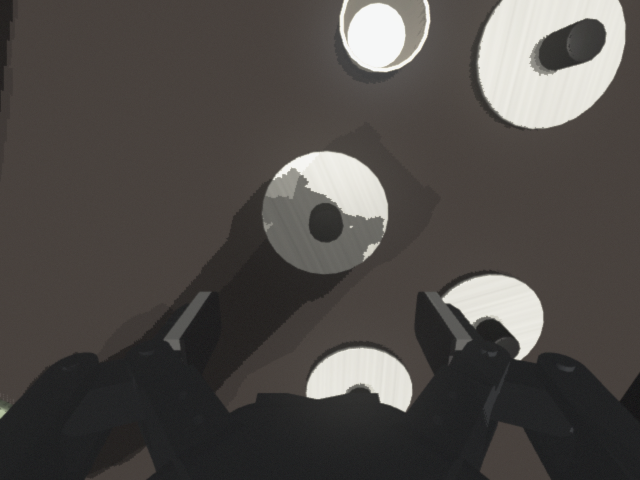

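The wrist view shows the target lid at (325,213), with its knob directly below the tool. The cup at (385,35) and the other lids are clear of the grasp.

Emit:
send_rows([
  {"fingers": 1,"linear": [-0.0012,0.0031,0.025]},
  {"fingers": 1,"linear": [-0.0012,0.0031,0.025]},
  {"fingers": 1,"linear": [0,0,0.025]},
  {"fingers": 1,"linear": [0,0,0.025]},
  {"fingers": 0.8,"linear": [0,0,0.025]},
  {"fingers": 0.8,"linear": [0,0,0.02]},
  {"fingers": 0.7,"linear": [0,0,0.016]},
  {"fingers": 0.6,"linear": [0,0,0]},
  {"fingers": 0.5,"linear": [0,0,0]},
  {"fingers": 0.2,"linear": [0,0,0]},
  {"fingers": 0.2,"linear": [0,0,0]},
  {"fingers": 0,"linear": [0,0,0]},
  {"fingers": 0,"linear": [0,0,0]},
  {"fingers": 0,"linear": [0,0,0]},
  {"fingers": 0,"linear": [0,0,0]},
  {"fingers": 0,"linear": [0,0,0]},
], grip_force=60)

```text
invalid input
```

Emit:
send_rows([
  {"fingers": 1,"linear": [-0.0012,0.0031,0.025],"turn": [0,0,0]},
  {"fingers": 1,"linear": [-0.0012,0.0031,0.025],"turn": [0,0,0]},
  {"fingers": 1,"linear": [0,0,0.025],"turn": [0,0,0]},
  {"fingers": 1,"linear": [0,0,0.025],"turn": [0,0,0]},
  {"fingers": 0.8,"linear": [0,0,0.025],"turn": [0,0,0]},
  {"fingers": 0.8,"linear": [0,0,0.02],"turn": [0,0,0]},
  {"fingers": 0.7,"linear": [0,0,0.016],"turn": [0,0,0]},
  {"fingers": 0.6,"linear": [0,0,0],"turn": [0,0,0]},
  {"fingers": 0.5,"linear": [0,0,0],"turn": [0,0,0]},
  {"fingers": 0.2,"linear": [0,0,0],"turn": [0,0,0]},
  {"fingers": 0.2,"linear": [0,0,0],"turn": [0,0,0]},
  {"fingers": 0,"linear": [0,0,0],"turn": [0,0,0]},
  {"fingers": 0,"linear": [0,0,0],"turn": [0,0,0]},
  {"fingers": 0,"linear": [0,0,0],"turn": [0,0,0]},
  {"fingers": 0,"linear": [0,0,0],"turn": [0,0,0]},
  {"fingers": 0,"linear": [0,0,0],"turn": [0,0,0]},
], grip_force=60)

```text
time: 2.65
tool_pos: [0.4622, -0.3414, 0.0456]
eef_rot: [179.9, -0.0, 16.6]
force: [-2.8, -1.7, 8.7]
width: 0.333
grasp_force: 60.3
```

Emit:
send_rows([
  {"fingers": 0,"linear": [0,0,-0.005],"turn": [0,0,0]},
  {"fingers": 0,"linear": [0,0,-0.01],"turn": [0,0,0]},
  {"fingers": 0,"linear": [0,0,-0.02],"turn": [0,0,0]},
  {"fingers": 0,"linear": [0,0,-0.03],"turn": [0,0,0]},
  {"fingers": 0,"linear": [0,0,-0.03],"turn": [0,0,0]},
  {"fingers": 0,"linear": [0,0,-0.03],"turn": [0,0,0]},
  {"fingers": 0,"linear": [0,0,-0.03],"turn": [0,0,0]},
  {"fingers": 0,"linear": [0,0,-0.02],"turn": [0,0,0]},
  {"fingers": 0,"linear": [0,0,-0.01],"turn": [0,0,0]},
  {"fingers": 0,"linear": [0,0,0],"turn": [0,0,0]},
  {"fingers": 0,"linear": [0,0,0],"turn": [0,0,0]},
])

```text
time: 3.57
tool_pos: [0.4619, -0.3403, 0.229]
eef_rot: [-180.0, 0.0, 16.6]
force: [0.1, 0.0, -4.4]
width: 0.333
grasp_force: 59.9
```

```bash
cat > lid.py <<'E'
from h import *
import sys
s,p,d=snap('wrist',sys.argv[1]); print(s['time'],s['tool_pos'],s['eef_rot'],s['force'],s['width'])
W=wcloud(s,d).reshape(-1,3); L=(W-s['tool_pos'])@Ro.from_euler('xyz',s['eef_rot'],degrees=True).as_matrix()
# expected disc top: knob centre ~3 ahead, 22 below -> tool z ~.025-.035
m=(np.hypot(L[:,0],L[:,1])<.075)&(L[:,2]>.01)&(L[:,2]<.045); D=L[m]
print(np.histogram(D[:,2],np.arange(.01,.046,.0025)))
md=np.median(D[:,2][D[:,2]>.02]); D=D[abs(D[:,2]-md)<.006]
A=np.c_[D[:,:2],np.ones(len(D))]; c=np.linalg.lstsq(A,D[:,2],rcond=None)[0]
g=abs(A@c-D[:,2])<.002; c=np.linalg.lstsq(A[g],D[g,2],rcond=None)[0]; D=D[g]
print('plane (tool frame) slopes,z0',c,'res',np.std(A[g]@c-D[:,2]),len(D))
h=cv2.convexHull((D[:,:2]*1000).astype(np.float32)).reshape(-1,2)/1000
r=np.hypot(*h.T); h=h[r>.045]; print('hull circ r=.061',circ(h,.061),circ(h),len(h), 'angles',np.sort(np.degrees(np.arctan2(h[:,1],h[:,0])))[::6].round())
E
python3 lid.py w2
```

```text
3.5667 [ 0.46193339 -0.34034865  0.22902357] [-1.79995670e+02  2.59297269e-03  1.66076911e+01] [ 0.05489465  0.04169088 -4.43969642] 0.33262673865556835
(array([  298,   260,   200,   134,   120,    75,     3,     6, 22753,
        7173,    12,     0,     0,     0]), array([0.01  , 0.0125, 0.015 , 0.0175, 0.02  , 0.0225, 0.025 , 0.0275,
       0.03  , 0.0325, 0.035 , 0.0375, 0.04  , 0.0425, 0.045 ]))
plane (tool frame) slopes,z0 [0.00081118 0.00189785 0.03206023] res 0.0006040906074484505 29897
hull circ r=.061 (array([ 0.0016652 , -0.00044185]), np.float64(0.00031890700824824394)) (array([ 0.00179609, -0.0004685 ,  0.0607262 ]), np.float64(0.000189077406547264)) 70 angles [-179. -116.  -94.  -66.  -47.  -28.   -8.   15.   39.   65.   98.  160.]
```

View pics/w2.png

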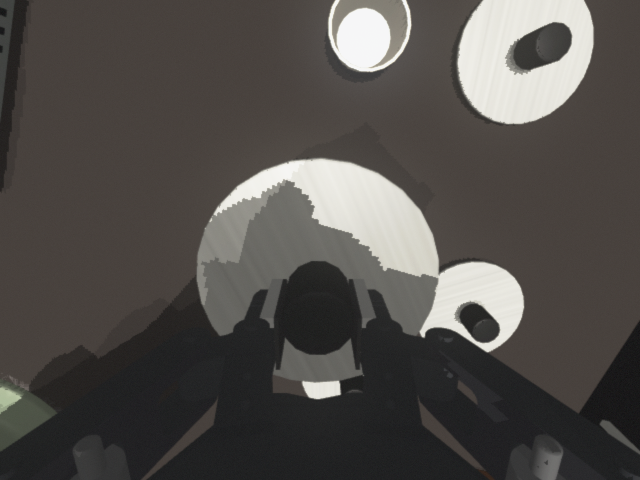

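The lid is held level: the disc spans (197..438, 158..380) in the view, and the plane fit shows less than 0.002 rad of tilt. Next I carry it to the mill and look at the mouth before placing.

Emit:
send_rows([
  {"fingers": 0,"linear": [0.005,-0.013,-0.011],"turn": [0,0,0]},
  {"fingers": 0,"linear": [0.01,-0.025,-0.012],"turn": [0,0,0]},
  {"fingers": 0,"linear": [0.011,-0.029,-0.012],"turn": [0,0,0]},
  {"fingers": 0,"linear": [0.011,-0.029,-0.012],"turn": [0,0,0]},
  {"fingers": 0,"linear": [0.011,-0.029,-0.012],"turn": [0,0,0]},
  {"fingers": 0,"linear": [0.011,-0.029,-0.012],"turn": [0,0,0]},
  {"fingers": 0,"linear": [0.011,-0.029,0],"turn": [0,0,0]},
  {"fingers": 0,"linear": [0.011,-0.029,0],"turn": [0,0,0]},
  {"fingers": 0,"linear": [0.011,-0.029,0],"turn": [0,0,0]},
  {"fingers": 0,"linear": [0.011,-0.029,0],"turn": [0,0,0]},
  {"fingers": 0,"linear": [0.011,-0.029,0],"turn": [0,0,0]},
  {"fingers": 0,"linear": [0.011,-0.025,0],"turn": [0,0,0]},
  {"fingers": 0,"linear": [0.01,-0.018,0],"turn": [0,0,0]},
  {"fingers": 0,"linear": [0.003,-0.01,0],"turn": [0,0,0]},
  {"fingers": 0,"linear": [0,0,0],"turn": [0,0,0]},
  {"fingers": 0,"linear": [0,0,0],"turn": [0,0,0]},
  {"fingers": 0,"linear": [0,0,0],"turn": [0,0,0]},
])

```text
time: 5.03
tool_pos: [0.4935, 0.0352, 0.2998]
eef_rot: [180.0, 0.1, 16.5]
force: [0.2, 0.7, -4.1]
width: 0.331
grasp_force: 60.1
```

```bash
python3 lid.py w3
python3 - <<'E'
from h import *
z=np.load('pics/w3.npz'); s={'tool_pos':z['pos'],'eef_rot':z['rot']}; W=wcloud(s,z['d']).reshape(-1,3)
n=np.hypot(W[:,0]-.59,W[:,1]-.0615)<.075
P=W[n&(W[:,2]>.118)&(W[:,2]<.131)]; print('rim',len(P),np.median(P[:,2]),np.percentile(P[:,2],[5,50,95]))
T=P[P[:,2]>.122]; h=cv2.convexHull((T[:,:2]*1000).astype(np.float32)).reshape(-1,2)/1000
print(circ(h),circ(h,.058),'ang',np.sort(np.degrees(np.arctan2(h[:,1]-.0615,h[:,0]-.59)))[::6].round())
C=W[(W[:,2]>.107)&(W[:,2]<.113)]; print('console',cv2.minAreaRect((C[:,:2]*1000).astype(np.float32)),len(C))
E
```

```text
5.0333 [0.49351025 0.03521094 0.29983285] [1.79989091e+02 6.44830379e-02 1.65451405e+01] [ 0.18041982  0.73776343 -4.13706236] 0.3314648889671707
(array([  302,   237,   219,   135,   125,    74,     2,    12, 23301,
        6656,     9,     0,     0,     0]), array([0.01  , 0.0125, 0.015 , 0.0175, 0.02  , 0.0225, 0.025 , 0.0275,
       0.03  , 0.0325, 0.035 , 0.0375, 0.04  , 0.0425, 0.045 ]))
plane (tool frame) slopes,z0 [0.00070052 0.00122817 0.03202711] res 0.0005992135040085276 29914
hull circ r=.061 (array([ 0.00166133, -0.000506  ]), np.float64(0.00032221704460688727)) (array([ 0.00182095, -0.00048198,  0.06071186]), np.float64(0.00018328035493927206)) 62 angles [-179. -113.  -73.  -49.  -14.    1.   15.   39.   69.  102.  166.]
rim 2377 0.12421199837493838 [0.119473   0.124212   0.12570095]
(array([0.58945611, 0.05954984, 0.05764889]), np.float64(0.00016155892306597987)) (array([0.58934506, 0.0595248 ]), np.float64(0.0003797347955342239)) ang [-133. -108.  -76.  -32.   17.   48.   83.  120.  163.]
console ((524.27001953125, 108.06709289550781), (107.92718505859375, 270.4723205566406), 53.440185546875) 5180
```

View pics/w3.png

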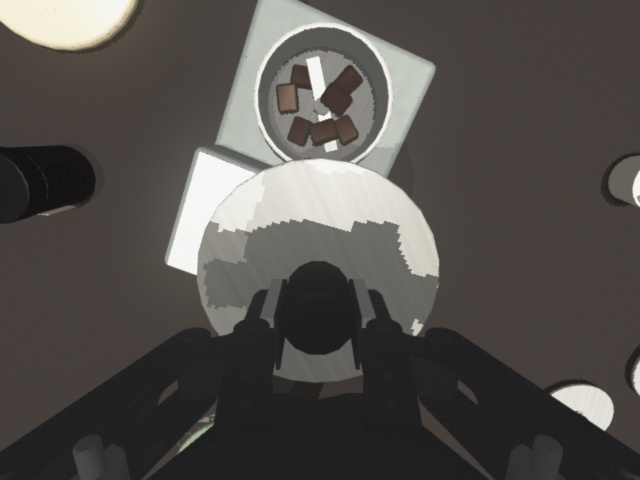

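The pot is in view, rim centred near (323,95), and empty apart from the tea. The wrist measurement puts the mouth at (0.5894, 0.0596). I'll move over it and descend to just above the rim.

Emit:
send_rows([
  {"fingers": 0,"linear": [0.01,0.0007,0],"turn": [0,0,0]},
  {"fingers": 0,"linear": [0.02,0.0007,0],"turn": [0,0,0]},
  {"fingers": 0,"linear": [0.02,0.001,0],"turn": [0,0,0]},
  {"fingers": 0,"linear": [0.02,0.001,0],"turn": [0,0,0]},
  {"fingers": 0,"linear": [0.017,0.001,0.005],"turn": [0,0,0]},
  {"fingers": 0,"linear": [0.01,0,0.015],"turn": [0,0,0]},
  {"fingers": 0,"linear": [0,0,0.025],"turn": [0,0,0]},
  {"fingers": 0,"linear": [0,0,0.025],"turn": [0,0,0]},
  {"fingers": 0,"linear": [0,0,0.025],"turn": [0,0,0]},
  {"fingers": 0,"linear": [0,0,0.013],"turn": [0,0,0]},
  {"fingers": 0,"linear": [0,0,0.005],"turn": [0,0,0]},
  {"fingers": 0,"linear": [0,0,0],"turn": [0,0,0]},
  {"fingers": 0,"linear": [0,0,0],"turn": [0,0,0]},
  {"fingers": 0,"linear": [0,0,0],"turn": [0,0,0]},
])

```text
time: 6.25
tool_pos: [0.5888, 0.0596, 0.1884]
eef_rot: [180.0, -0.1, 16.6]
force: [0.4, -0.1, -3.8]
width: 0.332
grasp_force: 60.1
```

Emit:
send_rows([
  {"fingers": 0,"linear": [-0.0005,0.0003,0.004],"turn": [0,0,0]},
  {"fingers": 0,"linear": [-0.0005,0.0004,0.004],"turn": [0,0,0]},
  {"fingers": 0,"linear": [0,0,0.004],"turn": [0,0,0]},
  {"fingers": 0,"linear": [0,0,0.004],"turn": [0,0,0]},
  {"fingers": 0,"linear": [0,0,0.003],"turn": [0,0,0]},
  {"fingers": 0,"linear": [0,0,0.003],"turn": [0,0,0]},
  {"fingers": 0,"linear": [0,0,0.002],"turn": [0,0,0]},
  {"fingers": 0,"linear": [0,0,0],"turn": [0,0,0]},
  {"fingers": 0,"linear": [0,0,0],"turn": [0,0,0]},
])

```text
time: 7.0
tool_pos: [0.5873, 0.0588, 0.1633]
eef_rot: [-180.0, 0.0, 16.6]
force: [-0.2, 0.1, -4.2]
width: 0.332
grasp_force: 60.1
```

Emit:
send_rows([
  {"fingers": 0,"linear": [0,0,0.001],"turn": [0,0,0]},
  {"fingers": 0,"linear": [0,0,0.001],"turn": [0,0,0]},
  {"fingers": 0,"linear": [0,0,0],"turn": [0,0,0]},
  {"fingers": 0,"linear": [0,0,0],"turn": [0,0,0]},
])

```text
time: 7.33
tool_pos: [0.5874, 0.0588, 0.1617]
eef_rot: [180.0, -0.0, 16.6]
force: [-2.5, 0.4, 3.9]
width: 0.331
grasp_force: 60.9
```

Wrist force changed by 8 N at the expected height, so the lid is seated. I'll release it slowly, lift straight up and check.

Emit:
send_rows([
  {"fingers": 0.4,"linear": [0,0,0],"turn": [0,0,0]},
  {"fingers": 0.5,"linear": [0,0,0],"turn": [0,0,0]},
  {"fingers": 0.6,"linear": [0,0,0],"turn": [0,0,0]},
  {"fingers": 0.7,"linear": [0,0,0],"turn": [0,0,0]},
  {"fingers": 0.7,"linear": [0,0,0],"turn": [0,0,0]},
  {"fingers": 0.7,"linear": [0,0,0],"turn": [0,0,0]},
  {"fingers": 0.7,"linear": [0,0,-0.005],"turn": [0,0,0]},
  {"fingers": 0.7,"linear": [0,0,-0.015],"turn": [0,0,0]},
  {"fingers": 0.7,"linear": [0,0,-0.03],"turn": [0,0,0]},
  {"fingers": 0.7,"linear": [0,0,-0.03],"turn": [0,0,0]},
  {"fingers": 0.7,"linear": [0,0,-0.03],"turn": [0,0,0]},
  {"fingers": 0.7,"linear": [-0.02,0,-0.03],"turn": [0,0,0]},
  {"fingers": 0.7,"linear": [-0.03,0,-0.01],"turn": [0,0,0]},
  {"fingers": 0.7,"linear": [-0.03,0,0],"turn": [0,0,0]},
  {"fingers": 0.7,"linear": [-0.02,0,0],"turn": [0,0,0]},
  {"fingers": 0.7,"linear": [0,0,0],"turn": [0,0,0]},
  {"fingers": 0.7,"linear": [0,0,0],"turn": [0,0,0]},
])

```text
time: 8.75
tool_pos: [0.4912, 0.0299, 0.3122]
eef_rot: [180.0, -0.1, 16.6]
force: [1.0, -0.6, 0.8]
width: 0.699
grasp_force: 0.0
```

```bash
cat > look.py <<'E'
from h import *
import sys
s,p,d=snap('wrist',sys.argv[1]); print(s['time'],s['tool_pos'],s['eef_rot'],s['joints'],s['force'])
W=wcloud(s,d).reshape(-1,3); r=np.hypot(W[:,0]-.5894,W[:,1]-.0596)
D=W[(r<.075)&(W[:,2]>.124)&(W[:,2]<.137)]
h=cv2.convexHull((D[:,:2]*1000).astype(np.float32)).reshape(-1,2)/1000
A=np.c_[D[:,:2]-[.59,.06],np.ones(len(D))]; print('lid',circ(h),'plane',np.linalg.lstsq(A,D[:,2],rcond=None)[0],np.median(D[:,2]),len(D))
B=W[(np.hypot(W[:,0]-.437,W[:,1]-.0766)<.035)&(W[:,2]>.1395)&(W[:,2]<.152)]
print('bar',len(B),np.median(B[:,2]) if len(B) else 0); 
if len(B)>30: print(cv2.minAreaRect((B[:,:2]*1000).astype(np.float32)),B.mean(0),np.percentile(B[:,2],[5,50,95]))
C=W[(W[:,2]>.107)&(W[:,2]<.113)&(r>.066)&(W[:,0]<.56)]; print('console',cv2.minAreaRect((C[:,:2]*1000).astype(np.float32)),len(C))
E
python3 look.py w4
```

```text
8.75 [0.49115366 0.02991618 0.31223459] [ 1.79965352e+02 -7.35482270e-02  1.65778961e+01] [  3.13996041  14.56115468 -16.46757589 106.39394696   4.77280244
  59.6293068  -88.66000005] [ 0.98870166 -0.5796434   0.78110738]
lid (array([0.58895075, 0.05987576, 0.0606693 ]), np.float64(0.00017913754156059745)) plane [-0.00020184  0.00103318  0.12967225] 0.1296732801241905 15844
bar 791 0.14547130520544113
((435.40863037109375, 74.20271301269531), (48.03881072998047, 14.814541816711426), 32.42058181762695) [0.43693544 0.07391608 0.14519097] [0.14207332 0.14547131 0.14675363]
console ((452.2842102050781, 72.40721130371094), (185.8746795654297, 125.06871032714844), 84.60388946533203) 18558
```

View pics/w4.png

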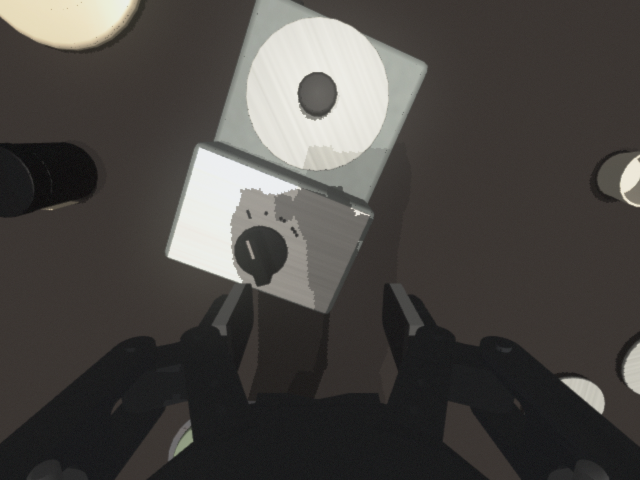

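The lid sits centred at (317,95) in the view. Its disc top is at z=0.1297, its tilt about 0.001 rad and its offset under 1 mm. The dial bar is centred at (0.4354, 0.0742) with angle 32.4°. The last joint's range requires the flipped grasp at yaw 212°, so I'll turn there at this height.

Emit:
send_rows([
  {"fingers": 0.7,"linear": [0,0,0],"turn": [0,0,-0.122]},
  {"fingers": 0.7,"linear": [0,0,0],"turn": [0,0,-0.122]},
  {"fingers": 0.7,"linear": [0,0,0],"turn": [0,0,-0.122]},
  {"fingers": 0.7,"linear": [0,0,0],"turn": [0,0,-0.122]},
  {"fingers": 0.7,"linear": [0,0,0],"turn": [0,0,-0.122]},
  {"fingers": 0.7,"linear": [0,0,0],"turn": [0,0,-0.122]},
  {"fingers": 0.7,"linear": [0,0,0],"turn": [0,0,-0.122]},
  {"fingers": 0.7,"linear": [0,0,0],"turn": [0,0,-0.122]},
  {"fingers": 0.7,"linear": [0,0,0],"turn": [0,0,-0.122]},
  {"fingers": 0.7,"linear": [0,0,0],"turn": [0,0,-0.122]},
  {"fingers": 0.7,"linear": [0,0,0],"turn": [0,0,-0.122]},
  {"fingers": 0.7,"linear": [0,0,0],"turn": [0,0,-0.122]},
  {"fingers": 0.7,"linear": [0,0,0],"turn": [0,0,-0.122]},
  {"fingers": 0.7,"linear": [0,0,0],"turn": [0,0,-0.122]},
  {"fingers": 0.7,"linear": [0,0,0],"turn": [0,0,-0.122]},
  {"fingers": 0.7,"linear": [0,0,0],"turn": [0,0,-0.122]},
  {"fingers": 0.7,"linear": [0,0,0],"turn": [0,0,-0.122]},
  {"fingers": 0.7,"linear": [0,0,0],"turn": [0,0,-0.122]},
  {"fingers": 0.7,"linear": [0,0,0],"turn": [0,0,-0.122]},
  {"fingers": 0.7,"linear": [0,0,0],"turn": [0,0,-0.122]},
])

```text
time: 10.47
tool_pos: [0.4922, 0.0305, 0.3112]
eef_rot: [180.0, -0.0, 156.8]
force: [0.5, -0.8, 0.5]
width: 0.698
grasp_force: 0.0
```

Emit:
send_rows([
  {"fingers": 0.7,"linear": [0,0,0],"turn": [0,0,-0.122]},
  {"fingers": 0.7,"linear": [0,0,0],"turn": [0,0,-0.122]},
  {"fingers": 0.7,"linear": [0,0,0],"turn": [0,0,-0.122]},
  {"fingers": 0.7,"linear": [0,0,0],"turn": [0,0,-0.122]},
  {"fingers": 0.7,"linear": [0,0,0],"turn": [0,0,-0.122]},
  {"fingers": 0.7,"linear": [0,0,0],"turn": [0,0,-0.122]},
  {"fingers": 0.7,"linear": [0,0,0],"turn": [0,0,-0.122]},
  {"fingers": 0.7,"linear": [0,0,0],"turn": [0,0,-0.122]},
  {"fingers": 0.7,"linear": [0,0,0],"turn": [0,0,0]},
  {"fingers": 0.7,"linear": [0,0,0],"turn": [0,0,0]},
])

```text
time: 11.3
tool_pos: [0.492, 0.0303, 0.3112]
eef_rot: [179.9, 0.0, -147.9]
force: [-0.5, 0.5, 0.4]
width: 0.696
grasp_force: 0.0
```

```bash
python3 look.py w5; python3 -c "
from h import *
s=robot.get_state(); print(totool(s,np.array([.4354,.0742,.144])-s['tool_pos']))"
```

```text
11.3 [0.49197194 0.03028305 0.31115553] [ 1.79933502e+02  2.05639345e-02 -1.47910567e+02] [ 30.95826875  20.55363476 -52.66113457 105.05181749  18.12561203
  63.31734545  93.85798597] [-0.45979142  0.52722708  0.38894456]
lid (array([0.58880283, 0.0598815 , 0.06071579]), np.float64(0.0001931220730176443)) plane [0.0011615  0.00123111 0.12971126] 0.12971912086365373 7792
bar 923 0.1455755883798479
((434.8017883300781, 73.77388000488281), (46.973331451416016, 14.418147087097168), 32.475624084472656) [0.43453723 0.07277334 0.14536061] [0.14245212 0.14557559 0.14697413]
console ((451.4889831542969, 72.44519805908203), (185.96246337890625, 124.08495330810547), 84.6291732788086) 20382
[0.02455446 0.06706497 0.16724007]
```

Emit:
send_rows([
  {"fingers": 0.7,"linear": [0.005,0.0134,0],"turn": [0,0,0]},
  {"fingers": 0.7,"linear": [0.005,0.0134,0],"turn": [0,0,0]},
  {"fingers": 0.7,"linear": [0.005,0.0134,0.01],"turn": [0,0,0]},
  {"fingers": 0.7,"linear": [0.005,0.0134,0.02],"turn": [0,0,0]},
  {"fingers": 0.7,"linear": [0.0045,0.0134,0.025],"turn": [0,0,0]},
  {"fingers": 0.7,"linear": [0,0,0.025],"turn": [0,0,0]},
  {"fingers": 0.7,"linear": [0,0,0.025],"turn": [0,0,0]},
  {"fingers": 0.7,"linear": [0,0,0.015],"turn": [0,0,0]},
  {"fingers": 0.7,"linear": [0,0,0],"turn": [0,0,0]},
  {"fingers": 0.7,"linear": [0,0,0],"turn": [0,0,0]},
  {"fingers": 0.7,"linear": [0,0,0],"turn": [0,0,0]},
])

```text
time: 12.27
tool_pos: [0.4351, 0.0742, 0.1924]
eef_rot: [-180.0, 0.1, -147.7]
force: [0.6, -0.1, -0.0]
width: 0.699
grasp_force: 0.0
```

```bash
python3 -c "
from h import *
s=robot.get_state(); print(s['tool_pos'],s['eef_rot'],s['joints'],totool(s,np.array([.4351,.0740,.145])-s['tool_pos']))"
```

```text
[0.43506353 0.0742375  0.19238999] [-1.79972648e+02  6.06532726e-02 -1.47696766e+02] [ 22.01726358  24.95709269 -49.59362149 119.97763135  26.40299296
  46.32219456  78.61321027] [ 0.00014626 -0.00019761  0.04738996]
```

Emit:
send_rows([
  {"fingers": 0.7,"linear": [0,0,0.015],"turn": [0,0,0]},
  {"fingers": 0.7,"linear": [0,0,0.015],"turn": [0,0,0]},
  {"fingers": 0.6,"linear": [0,0,0.012],"turn": [0,0,0]},
  {"fingers": 0.5,"linear": [0,0,0.005],"turn": [0,0,0]},
  {"fingers": 0.4,"linear": [0,0,0],"turn": [0,0,0]},
  {"fingers": 0.3,"linear": [0,0,0],"turn": [0,0,0]},
  {"fingers": 0.2,"linear": [0,0,0],"turn": [0,0,0]},
  {"fingers": 0.1,"linear": [0,0,0],"turn": [0,0,0]},
  {"fingers": 0,"linear": [0,0,0],"turn": [0,0,0]},
  {"fingers": 0,"linear": [0,0,0],"turn": [0,0,0]},
  {"fingers": 0,"linear": [0,0,0],"turn": [0,0,0]},
  {"fingers": 0,"linear": [0,0,0],"turn": [0,0,0]},
], grip_force=60)

```text
time: 13.27
tool_pos: [0.4356, 0.0735, 0.1454]
eef_rot: [-179.9, 0.1, -147.7]
force: [-0.6, -2.9, 13.2]
width: 0.147
grasp_force: 58.4
```

Emit:
send_rows([
  {"fingers": 0,"linear": [0,0,0],"turn": [0,0,0.05]},
  {"fingers": 0,"linear": [0,0,0],"turn": [0,0,0.1]},
  {"fingers": 0,"linear": [0,0,0],"turn": [0,0,0.1]},
  {"fingers": 0,"linear": [0,0,0],"turn": [0,0,0.1]},
  {"fingers": 0,"linear": [0,0,0],"turn": [0,0,0.1]},
  {"fingers": 0,"linear": [0,0,0],"turn": [0,0,0.1]},
  {"fingers": 0,"linear": [0,0,0],"turn": [0,0,0.1]},
  {"fingers": 0,"linear": [0,0,0],"turn": [0,0,0.1]},
  {"fingers": 0,"linear": [0,0,0],"turn": [0,0,0.1]},
  {"fingers": 0,"linear": [0,0,0],"turn": [0,0,0.1]},
  {"fingers": 0,"linear": [0,0,0],"turn": [0,0,0.1]},
  {"fingers": 0,"linear": [0,0,0],"turn": [0,0,0.1]},
  {"fingers": 0,"linear": [0,0,0],"turn": [0,0,0.1]},
  {"fingers": 0,"linear": [0,0,0],"turn": [0,0,0.1]},
  {"fingers": 0,"linear": [0,0,0],"turn": [0,0,0.06]},
  {"fingers": 0,"linear": [0,0,0],"turn": [0,0,0]},
  {"fingers": 0,"linear": [0,0,0],"turn": [0,0,0]},
  {"fingers": 0,"linear": [0,0,0],"turn": [0,0,0]},
])

```text
time: 14.77
tool_pos: [0.4358, 0.0741, 0.1454]
eef_rot: [179.9, 0.1, 131.6]
force: [-0.4, -0.9, 9.5]
width: 0.149
grasp_force: 61.8
```

Run:
```python
from h import *
s=robot.get_state(); print(s)
for n in('side','scene'):
    q,p,d=snap(n,n+'1')
    u,v={'side':(300,285),'scene':(380,270)}[n]
    cv2.imwrite(f'pics/{n}1c.png',cv2.resize(p[v-60:v+60,u-80:u+80,::-1],(640,480),interpolation=cv2.INTER_CUBIC))
a=cv2.imread('pics/side1c.png');b=cv2.imread('pics/scene1c.png'); cv2.imwrite('pics/both.png',cv2.resize(np.hstack([a,b]),(800,300)))
W=cloud('side',np.load('pics/side1.npz')['d']).reshape(-1,3); D=W[(np.hypot(W[:,0]-.589,W[:,1]-.06)<.07)&(W[:,2]>.12)&(W[:,2]<.14)]
A=np.c_[D[:,:2]-[.59,.06],np.ones(len(D))];print(np.linalg.lstsq(A,D[:,2],rcond=None)[0],(D.max(0)+D.min(0))/2,len(D))
```

```text
{'time': 14.7667, 'joints': array([  2.56813387,  24.93823325, -24.97936721, 123.01211654,
        17.98211341,  35.33511052,   6.48803305]), 'dq': array([ 0.19329334, -0.07249078, -0.10762969,  0.03808736, -0.03832203,
        0.01224667,  0.00037409]), 'joint_efforts': array([  0.54263575, -65.11003733,  -3.22159544, -22.11405337,
        -1.05509374,  -0.11669372,  -1.16759319]), 'tool_pos': array([0.43575605, 0.07410162, 0.14541745]), 'eef_rot': array([1.79882578e+02, 7.67367314e-02, 1.31626329e+02]), 'force': array([-0.42323889, -0.85325152,  9.49067287]), 'moment': array([-0.16080451, -0.03461988,  1.14463334]), 'grasp_force': 61.79624676704407, 'width': 0.14930489292005378}
[2.09637035e-03 7.38989437e-05 1.29495411e-01] [0.58933068 0.06102617 0.13000528] 1520
```

View pics/both.png

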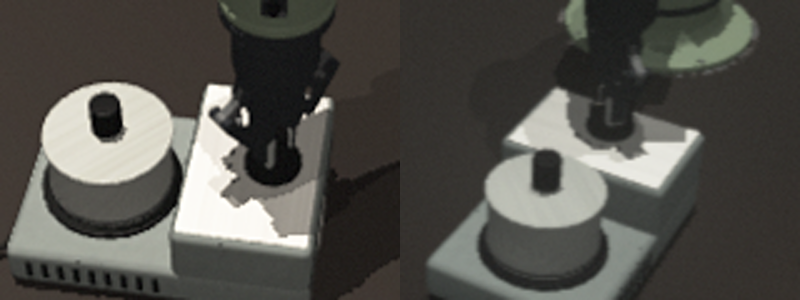

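The pictures show the lid level on the pot and the fingers holding the dial bar. The bar turned about 80°, so the dial is on its stop with a 1.1 N m reaction. I'll ease off slightly, hold and hand in.

Emit:
send_rows([
  {"fingers": 0,"linear": [0,0,0],"turn": [0,0,-0.03]},
  {"fingers": 0,"linear": [0,0,0],"turn": [0,0,0]},
  {"fingers": 0,"linear": [0,0,0],"turn": [0,0,0]},
  {"fingers": 0,"linear": [0,0,0],"turn": [0,0,0]},
  {"fingers": 0,"linear": [0,0,0],"turn": [0,0,0]},
  {"fingers": 0,"linear": [0,0,0],"turn": [0,0,0]},
])

```text
time: 15.37
tool_pos: [0.4357, 0.0741, 0.1454]
eef_rot: [179.9, 0.1, 133.3]
force: [0.1, 0.8, 9.0]
width: 0.156
grasp_force: 59.0
```

```bash
python3 -c "
from h import *
s=robot.get_state(); print(s['eef_rot'],s['moment'],s['force'],s['grasp_force']); print(robot.hand_in())"
```

```text
[1.79880933e+02 6.52393467e-02 1.33297302e+02] [0.01676961 0.02618358 0.56646742] [0.07396511 0.78943117 9.02443981] 58.95365059375763
the job is handed in; nothing more can be done
None
```

I handed the job in at about 15 s with the lid seated on the chamber and let go, and the gripper still holding the dial at or past the third click. The tin, cake and cup were not touched; `hand_in()` returned no verdict.

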